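# Clamp a painted board in the slanting stand

### The job

Take the wider of the two painted boards out of the drying rack and slide it, same edge down, into the slanting slot of the metal clamp stand until it sits fully home on the slot's floor. Then press the stand's black T-handled screw all the way in and, after that, turn it clockwise (seen from above) until it stops, and let go. Leave the narrow board in the rack and everything else on the table where it is.

Things in the scene. Friction and masses are not known exactly. Their poses are not given: they have to be found in the camera images.
- rack: plywood drying rack, fixed: base plate 170 x 200 mm and 12 mm thick with two parallel upright slots. Origin: centre of the underside; x across the slots, y along them, z up. The slots are centred at x = -42 and x = +42 mm, 15 mm wide, 176 mm long, closed at the ends; their floor is at z = 12 mm and their walls (8 mm thick) end at z = 52 mm.
- wide_board: the board to move: brown rigid board 12 mm thick (x), 160 mm wide (y), 150 mm tall (z), one face painted, about 0.22 kg. Origin: centre of its lower edge face; z points up the board to the top edge. It stands upright in one of the rack's slots.
- narrow_board: the other board, to be left alone: same make, 12 mm thick (x), 90 mm wide (y), 150 mm tall (z), origin at the centre of its lower edge. It stands in the rack's other slot.
- stand: clamp stand, fixed: dark steel base plate 180 x 200 mm, 12 mm thick, carrying a slanting aluminium slot and, on its +x side, an aluminium block (56 x 90 mm, top at z = 55 mm) with the screw. Origin: underside, 5 mm from the plate's centre towards -x; x runs from the slot side to the screw side, y along the slot, z up.
- slot: the stand's slot. Origin: centre of its floor, 33 mm above the table, at x = -20 mm in the stand's frame. z points out of it, leaning 30 degrees to the stand's -x side; y along, x across it. 15 mm wide (x), 170 mm long (y), ends closed, walls 12 mm thick to z = 45 mm, then flared lips to z = 56 mm. A board fully home has its lower edge at z = 0, its z along this z; either face may look up.
- knob_grip (a point): centre of the black T-handle of the clamp screw: an upright-axis bar 64 mm long (x), 14 mm wide (y), 26 mm high (z, up). At x = 45 mm, y = 0 in the stand's frame and 88 mm above the table while the screw is out. Below the bar is only a 12 mm thick stem, 20 mm free height when out. Turns and sinks with the screw.
- screw (a joint): how far the screw is pressed in (m): 0 out, 0.008 fully in (downwards). Takes about 6 N; stays where it is left.
- knob (a joint): turn of the T-handle (rad), growing clockwise seen from above, from a start of 0 to 0.35 to its stop at 1.4; at 0 the bar lies along the stand's x axis. Stiff enough to stay where left.
- brush: paint brush, 190 mm long, lying between rack and stand; origin on its underside
- water_cup: white plastic cup, 72 mm across, 85 mm tall; origin under its centre
- pie_dish: foil pie dish, 150 mm across, 35 mm tall; origin under its centre
- paint_bottle_a: paint bottle, 52 mm across, 130 mm tall; origin under its centre
- paint_bottle_b: another paint bottle of the same size; origin under its centre
- paint_jar: paint jar, 60 mm across, 70 mm tall; origin under its centre

How it is judged:
By the outcome, as a careful person would: the job done as asked, in the order asked, and still so for the second after the job is handed in, with the robot touching nothing.
It also fails if it takes over 58 s, if anything falls off the work surface, if the arm or the gripper's body presses on something with over 40 N, if the wrist force passes 120 N, or if a joint passes its speed limit or range.

### The arm

A 7-joint arm with a two-finger parallel gripper is mounted at the origin on the work surface. World frame = base frame: x ahead of the robot, y to its left, z up, the work surface at z = 0. Lengths are in m, angles in rad, forces in N, time in s.
With the tool pointing down it reaches from about 0.4 to 0.875 m from the base axis. Payload 19.3 kg.
Tool frame: the origin (TCP) lies at the very end of the fingers, on their centre line; the grasp point (between the pads) lies 19 mm behind it; z points along the fingers, y is the line along which they close (so a half turn about z gives the same grasp; the last joint's range is limited). The gripper opens to 85 mm and grips with 20 to 120 N. Pads are 22 mm wide; open, the fingers measure 114 mm over their backs; the gripper's body (76 mm by 85 mm) begins 54 mm behind the grasp point. The pads swing forward as they close: fully open they stand 13 mm farther back than shut.
Start: joints at [-1.285, 0.521, -0.036, 1.599, 0.021, 1.021, -0.113], TCP at [0.218, 0.586, 0.231] pointing down, gripper open.
Joint ranges: [-2.91, 2.91], [-0.3, 2.13], [-1.5, 1.42], [0.17, 2.43], [-1.26, 4.41], [0.16, 1.93], [-2.52, 2.52]. Speed limits (rad/s): [1.89, 1.89, 2.39, 2.39, 3.01, 3.01, 3.01].

### API

Orientations are given as [roll, pitch, yaw] about the fixed x, y, z axes, in that order (R = Rz(yaw) Ry(pitch) Rx(roll)).
In Python, from workcell import observe, grab_frame, job_done gives the robot as it stands.
- The arm moves only by the tool move_arm, never from a script. Its argument "plan" is a list that holds one entry, the list of rows, each a list of 7 numbers: the shift along the tool's x, y, z each as a share of 0.02 m, from -1 to 1, then the turn, a rotation vector about the tool's x, y, z each as a share of 6 degrees, from -1 to 1, then the opening, from -1 (shut) to 1 (fully open). A call has exactly 10 rows; each row shifts and turns the commanded pose from where the row before left it, along the tool's axes as they then stand; what a row does not reach is not made up. A row lasts 1/10 s, in which the tool goes at most 50 mm and 8.59 degrees, less where a joint would pass 70% of its speed; a pose out of reach is approached as far as the arm can. A call with a number of a shift or a turn outside -1 to 1 is refused whole. A call with a gripper value outside its range is refused whole. The fingers move at their own pace and stop on an object; "grip_force" is the grip in N (left out, the last holds). Time passes only in rows, so rows that do not move let the fingers close, or fill a call up. It gives the time, the measured TCP pose, the force, the opening and the grip force at its end, in the units of the state.
- observe(): the state, without advancing time (a new reading comes with each control period).
- grab_frame(name): name is "scene" or "side" or "wrist"; returns a dict with "color" (384x512x3 uint8, red, green, blue), "intrinsics" (3x3 intrinsics, pixels), "position" and "orientation" of the camera in the world; the wrist camera has in their place "tool_from_camera" (4x4, takes a point from camera to tool coordinates, whose origin is the TCP and whose axes are the flange's). Camera axes: x right, y down, z forward; pixel columns grow to the right and rows downward; lengths in m; the calibration is good to about 2 mm. A picture is of the moment at which its call begins: read the wrist's pose just before it. There is no depth.
- job_done(): hands the job in; it is judged then, once.
The state is a dict: "clock": time; "qpos": joint angles; "qd": joint speeds; "joint_efforts": joint torques, N m; "position": TCP position; "tool_rot": TCP orientation; "force": force on the tool from outside, world axes, zero at the start; "moment": the same for the moment, N m; "grip_width": finger opening in m; "finger_force": force on a finger pad.
Only numpy, scipy, OpenCV 4.12 (cv2) and the standard library are available. Lean on these libraries where they do the work, as an engineer would, in place of code of your own. Each camera call takes 0.05 s, during which the arm holds its last target. There are 200 camera calls.

## Working session

There is one attempt and no reset: what is moved stays moved. The work goes in short steps, Python scripts to look and compute and a tool call to move; the robot and the scene stay as the last step left them, time stands still between calls to the robot, and variables do not carry over. Pictures are saved under pics/ and viewed, at most 10 in all, crops included, and the job is handed in when it is done.

Besides the shell and the picture viewer there is one more tool, called after "Request:" by a JSON object that holds its "name" and its "arguments", one argument or row to a line. move_arm: Moves the arm, as the interface text tells. Shift numbers are shares of 0.02 m and turn numbers shares of 6 degrees, none past 1 either way. Its arguments: {"type":"object","properties":{"plan":{"type":"array"},"grip_force":{"type":"number"}},"required":["plan"]}

```bash
mkdir -p pics; ls; python3 - <<'E'
from workcell import observe, grab_frame
import cv2,numpy as np,pickle
s=observe(); print({k:np.round(v,4).tolist() for k,v in s.items()})
fs={}
for n in("scene","side","wrist"):
    f=grab_frame(n); fs[n]=f; cv2.imwrite(f"pics/{n}0.png",f["color"][:,:,::-1])
    print(n,{k:np.round(v,4).tolist() for k,v in f.items() if k!="color"})
pickle.dump(fs,open("f0.pkl","wb"))
E
```

```text
pics
{'clock': 0.0, 'qpos': [-1.2852, 0.522, -0.0363, 1.6, 0.0212, 1.0211, -0.1128], 'qd': [-0.0009, -0.0008, 0.0017, 0.0011, -0.0004, 0.0021, 0.0015], 'joint_efforts': [0.0, -92.71, 1.9789, -36.9966, 0.0177, 0.0075, -0.0], 'position': [0.2176, 0.5855, 0.2307], 'tool_rot': [-3.1405, 0.0001, 2.7858], 'force': [0.0204, 0.2291, -0.4387], 'moment': [-0.0035, -0.0311, 0.0746], 'finger_force': 0.0, 'grip_width': 0.0854}
scene {'intrinsics': [[441.2275, 0.0, 258.9627], [0.0, 441.2275, 192.9331], [0.0, 0.0, 1.0]], 'position': [1.2327, -0.2144, 1.0431], 'orientation': [-2.5217, -0.0058, 1.2826]}
side {'intrinsics': [[424.8308, 0.0, 246.9367], [0.0, 424.8308, 190.4141], [0.0, 0.0, 1.0]], 'position': [0.2047, -0.7707, 1.0297], 'orientation': [-2.4175, -0.0156, -0.4236]}
wrist {'intrinsics': [[302.3129, 0.0, 248.0317], [0.0, 302.3129, 191.0669], [0.0, 0.0, 1.0]], 'tool_from_camera': [[-0.0007, -0.9585, -0.2851, 0.0714], [1.0, -0.0008, 0.0004, -0.0003], [-0.0006, -0.2851, 0.9585, -0.1436], [0.0, 0.0, 0.0, 1.0]]}
```

View pics/scene0.png

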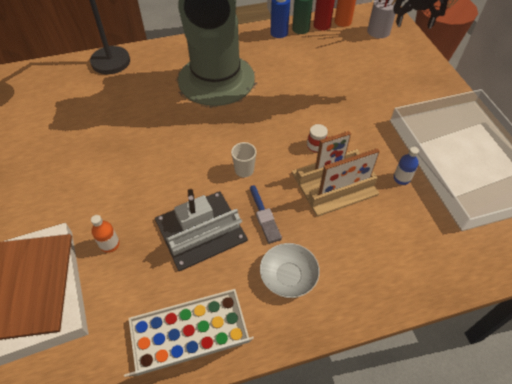

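View pics/side0.png

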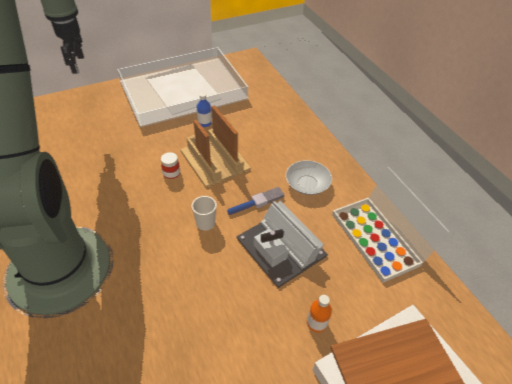

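The scene view shows the rack near (340,180), with the wide board at (350,173), and the stand near (200,230). The side view shows the rack near (215,155) and the stand near (282,243). I'll enlarge these areas to get exact corners.

```bash
python3 - <<'E'
import cv2,numpy as np
a=cv2.imread("pics/scene0.png");b=cv2.imread("pics/side0.png")
def crop(im,x,y,w=100,h=75):
    c=cv2.resize(im[y:y+h,x:x+w],(400*w//100,300*h//75),interpolation=cv2.INTER_CUBIC)
    for i in range(0,w,10): cv2.putText(c,str(x+i),(i*4,8),0,.28,(255,255,0)); cv2.line(c,(i*4,10),(i*4,14),(255,255,0))
    for j in range(10,h,10): cv2.putText(c,str(y+j),(0,j*4+3),0,.28,(255,255,0)); cv2.line(c,(20,j*4),(24,j*4),(255,255,0))
    return c
cv2.imwrite("pics/c0.png",np.vstack([np.hstack([crop(a,290,130,100,85)[:300],crop(b,172,100)]),np.hstack([crop(a,152,190),crop(b,232,205)])])[:600])
cv2.imwrite("pics/c1.png",crop(a,290,125,100,95))
E
```

```text
(no output)
```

View pics/c0.png

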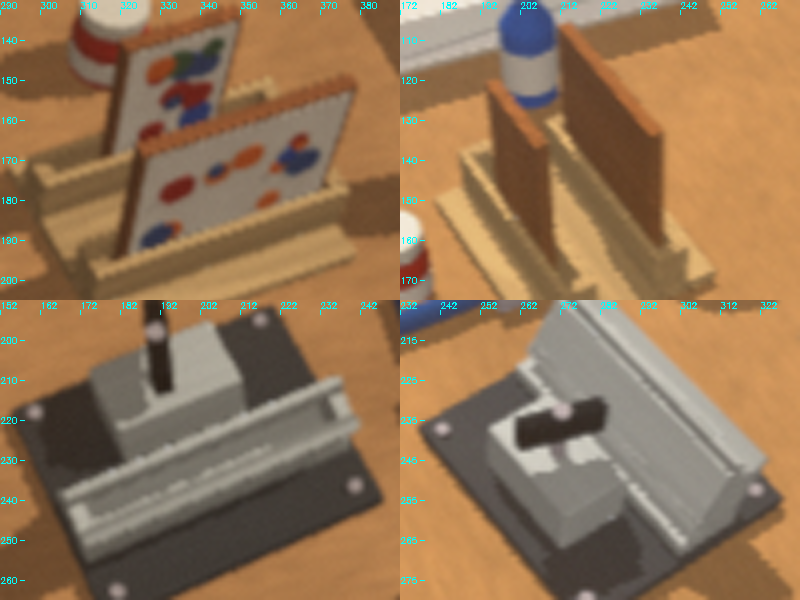

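```bash
cat > h.py <<'E'
import numpy as np,cv2,pickle
from scipy.spatial.transform import Rotation as R
def rot(o): return R.from_euler("xyz",o).as_matrix()
def ray(f,u,v):
    d=np.linalg.inv(f["intrinsics"])@[u,v,1.]
    return np.array(f["position"]),rot(f["orientation"])@d
def onz(f,u,v,z):
    p,d=ray(f,u,v); return p+d*(z-p[2])/d[2]
def tri(*obs):
    A=np.zeros((3,3));b=np.zeros(3);L=[]
    for f,u,v in obs:
        p,d=ray(f,u,v);d=d/np.linalg.norm(d);M=np.eye(3)-np.outer(d,d);A+=M;b+=M@p
    x=np.linalg.solve(A,b); return x
def proj(f,X):
    c=rot(f["orientation"]).T@(np.asarray(X)-f["position"]); k=f["intrinsics"]@c; return k[:2]/k[2]
def wristframe(s,f):
    T=f["tool_from_camera"];Rt=rot(s["tool_rot"]);f=dict(f)
    f["position"]=s["position"]+Rt@T[:3,3];f["orientation"]=R.from_matrix(Rt@T[:3,:3]).as_euler("xyz");return f
E
python3 - <<'E'
from h import *
fs=pickle.load(open("f0.pkl","rb"));A=fs["scene"];B=fs["side"]
p=lambda n,x:print(n,np.round(x,4))
for uv in[(160.75,217.75),(217.5,195.2),(240.75,236.2),(181.2,262.7)]:p("Abolt",onz(A,*uv,.014))
for uv in[(242.5,237),(321,252.5),(278.5,279.2)]:p("Bbolt",onz(B,*uv,.014))
p("knobtop",tri((A,190.7,197.8),(B,272.5,232.8)));p("A",onz(A,190.7,197.8,.101));p("B",onz(B,272.5,232.8,.101))
p("knob ends B",[onz(B,261,237,.101),onz(B,283,230.5,.101)])
p("wb topA L",onz(A,324.5,167,.162));p("wb topA R",onz(A,378,149.7,.162))
p("wb topB far",onz(B,214,107.5,.162));p("wb topB near",onz(B,236.5,134,.162))
p("nb topB",[onz(B,194.5,121.5,.162),onz(B,208,136,.162)])
p("nb topA",[onz(A,321.5,142.5,.162),onz(A,349,133,.162)])
p("rack base A",[onz(A,379,192.5,.012),onz(A,312,212,.012)])
E
```

```text
Abolt [ 0.5348 -0.2831  0.014 ]
Abolt [ 0.5046 -0.1157  0.014 ]
Abolt [ 0.6529 -0.0871  0.014 ]
Abolt [ 0.6855 -0.2545  0.014 ]
Bbolt [ 0.5021 -0.1181  0.014 ]
Bbolt [ 0.6844 -0.2563  0.014 ]
Bbolt [ 0.535  -0.2837  0.014 ]
knobtop [ 0.5556 -0.1934  0.1015]
A [ 0.5547 -0.1928  0.101 ]
B [ 0.556  -0.1938  0.101 ]
knob ends B [[ 0.5218 -0.1938  0.101 ]
 [ 0.5854 -0.1983  0.101 ]]
wb topA L [0.6    0.1538 0.162 ]
wb topA R [0.5848 0.3112 0.162 ]
wb topB far [0.5827 0.2983 0.162 ]
wb topB near [0.5984 0.1481 0.162 ]
nb topB [[0.4997 0.2557 0.162 ]
 [0.5144 0.1741 0.162 ]]
nb topA [[0.5192 0.1769 0.162 ]
 [0.5078 0.2614 0.162 ]]
rack base A [[0.6242 0.3327 0.012 ]
 [0.6328 0.1239 0.012 ]]
```

Request:
{"name": "move_arm", "arguments": {
  "plan": [
    [[-1,0.1,0,0,0,1,1],[-1,0.1,0,0,0,1,1],[-1,0.1,0,0,0,1,1],[-1,0.1,0,0,0,1,1],[-1,0.1,0,0,0,1,1],[-1,0.1,0,0,0,1,1],[-1,0.1,0,0,0,1,1],[-1,0.1,0,0,0,1,1],[-1,0.1,0,0,0,1,1],[-1,0.1,0,0,0,1,1]]
  ]
}}

```text
clock: 1.15
position: [0.3616, 0.4573, 0.2311]
tool_rot: [-3.141, 0.0, 1.734]
force: [-0.2, -0.4, -0.2]
grip_width: 0.0853
finger_force: 0.0
```

Request:
{"name": "move_arm", "arguments": {
  "plan": [
    [[-1,0.95,0,0,0,0,1],[-1,0.95,0,0,0,0,1],[-1,0.95,0,0,0,0,1],[-1,0.95,0,0,0,0,1],[-1,0.95,0,0,0,0,1],[-1,0.95,0,0,0,0,1],[-1,0.95,0,0,0,0,1],[-1,0.95,0,0,0,0,1],[-1,0.95,0,0,0,0,1],[-1,0.95,0,0,0,0,1]]
  ]
}}

```text
clock: 2.15
position: [0.5826, 0.2919, 0.2311]
tool_rot: [-3.141, 0.0, 1.739]
force: [0.3, 0.4, 0.6]
grip_width: 0.0853
finger_force: 0.0
```

```bash
cat > snap.py <<'E'
import sys;from workcell import observe,grab_frame
from h import *
n=sys.argv[1];s=observe();f=wristframe(s,grab_frame("wrist"));pickle.dump(f,open(n+".pkl","wb"))
im=cv2.resize(f["color"][:,:,::-1],(768,576),interpolation=cv2.INTER_CUBIC)
for i in range(0,512,50): cv2.putText(im,str(i),(int(i*1.5),10),0,.35,(255,255,0)); cv2.line(im,(int(i*1.5),12),(int(i*1.5),18),(255,255,0))
for i in range(50,384,50): cv2.putText(im,str(i),(0,int(i*1.5)),0,.35,(255,255,0)); cv2.line(im,(24,int(i*1.5)),(30,int(i*1.5)),(255,255,0))
cv2.imwrite(f"pics/{n}.png",im);print(np.round(s["position"],4),np.round(s["tool_rot"],4),np.round(s["qpos"],2))
E
python3 snap.py w1
```

```text
[0.5826 0.2919 0.2311] [-3.1411e+00  1.0000e-04  1.7387e+00] [-0.73  0.58  0.28  1.54 -0.17  1.05 -0.24]
```

View pics/w1.png

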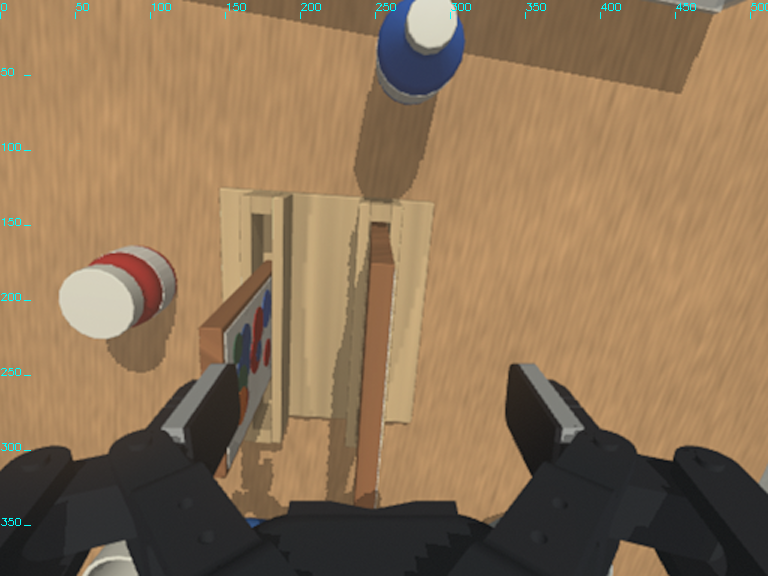

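The wrist view shows the wide board's top edge running from (255,175) down to about (244,333). The rack base corners are (147,125) and (289,135) on the far side, and (274,281) nearby.

```bash
python3 - <<'E'
from h import *
f=pickle.load(open("w1.pkl","rb"))
q=lambda u,v,z:np.round(onz(f,u/1.5,v/1.5,z),4)
print("far",q(372,263,.162),q(393,263,.162),"near",q(357,500,.162),q(376,500,.162),"midtop",q(366,380,.162),q(386,380,.162))
c0=q(382.5,263,.162);c1=q(366.5,500,.162);d=c0-c1;print(np.degrees(np.arctan2(d[1],d[0])))
print("base",q(222,188,.012),q(433,203,.012),q(411,423,.012))
print("narrow far",q(258,260,.162),q(272,262,.162))
E
```

```text
far [0.58   0.3122 0.162 ] [0.59   0.3139 0.162 ] near [0.5946 0.1743 0.162 ] [0.6053 0.1761 0.162 ] midtop [0.5873 0.2499 0.162 ] [0.5976 0.2517 0.162 ]
96.17128586583156
base [0.4601 0.3165 0.012 ] [0.6255 0.3326 0.012 ] [0.6463 0.134  0.012 ]
narrow far [0.5257 0.3045 0.162 ] [0.5325 0.3047 0.162 ]
```

Request:
{"name": "move_arm", "arguments": {
  "plan": [
    [[-1,-0.15,0,0,0,0,1],[-1,-0.15,0,0,0,0,1],[-1,-0.15,0,0,0,0,1],[-1,-0.15,0,0,0,0,1],[-1,-0.15,0,0,0,0,1],[-1,-0.15,0,0,0,0,1],[-1,-0.15,0,0,0,0,1],[-1,-0.15,0,0,0,0,1],[-1,-0.15,0,0,0,0,1],[-1,-0.15,0,0,0,0,1]]
  ]
}}

```text
clock: 3.2
position: [0.585, 0.0887, 0.2316]
tool_rot: [3.141, -0.0, 1.738]
force: [0.6, 0.1, -0.1]
grip_width: 0.0854
finger_force: 0.0
```

Request:
{"name": "move_arm", "arguments": {
  "plan": [
    [[-1,-0.15,0,0,0,0,1],[-1,-0.15,0,0,0,0,1],[-1,-0.15,0,0,0,0,1],[-1,-0.15,0,0,0,0,1],[-1,-0.15,0,0,0,0,1],[-1,-0.15,0,0,0,0,1],[-1,-0.15,0,0,0,0,1],[-1,-0.15,0,0,0,0,1],[-1,-0.15,0,0,0,0,1],[0,0,0,0,0,0,1]]
  ]
}}

```text
clock: 4.2
position: [0.588, -0.0952, 0.2317]
tool_rot: [3.142, 0.001, 1.735]
force: [-0.4, 0.3, -0.1]
grip_width: 0.0856
finger_force: 0.0
```

```bash
python3 snap.py w2
```

```text
[ 0.588  -0.0952  0.2317] [3.1415e+00 1.2000e-03 1.7348e+00] [-0.17  0.49  0.32  1.69 -0.18  0.98  0.39]
```

View pics/w2.png

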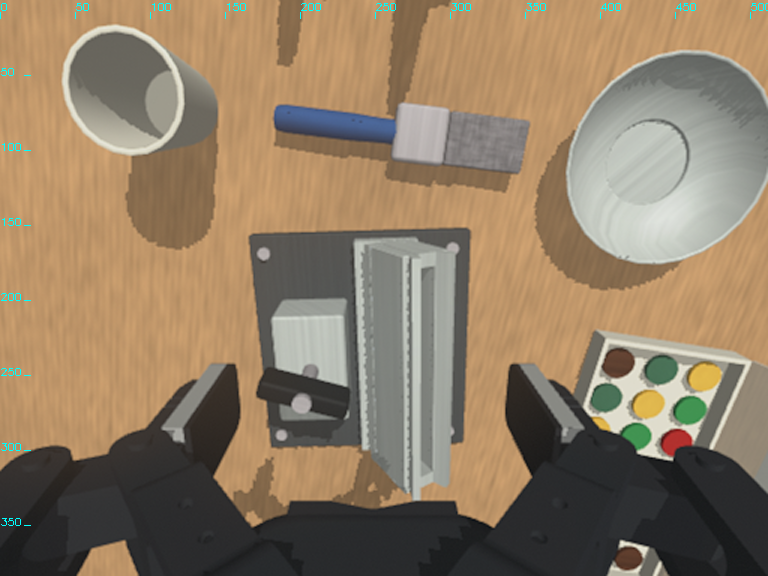

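The wrist view shows the stand plate corners at (167,157), (313,153), (308,295) and (181,298), the slot around (275,240) and the knob centre at (201,269).

```bash
python3 - <<'E'
from h import *
f=pickle.load(open("w2.pkl","rb"))
q=lambda u,v,z:onz(f,u/1.5,v/1.5,z)
C=np.array([q(*p,.012) for p in[(250,235),(469,229),(462,442),(271,447)]])
Bo=np.array([q(*p,.014) for p in[(263.5,254),(453,248),(450,432),(281.5,435)]])
# stand-frame corners: screw side (+x) is image left; far row = world +y = stand -y
K=np.array([[95,-100],[-85,-100],[-85,100],[95,100]])/1e3
P=lambda n,x:print(n,np.round(x,4).tolist())
P("sides",[np.linalg.norm(C[i]-C[i-1]) for i in range(4)])
for nm,c in(("c",C),("b",Bo)):
    ctr=c[:,:2].mean(0);dx=c[0]-c[1]+c[3]-c[2];dy=c[3]-c[0]+c[2]-c[1]
    P(nm,[*ctr,*np.degrees([np.arctan2(dx[1],dx[0]),np.arctan2(dy[1],dy[0])+np.pi/2-np.pi])])
m=C[:,:2].mean(0); yaw=[] 
dy=C[3]-C[0]+C[2]-C[1]; dyb=Bo[3]-Bo[0]+Bo[2]-Bo[1]
th=np.arctan2(dyb[1],dyb[0])-np.pi/2
ctr=(C[:,:2].mean(0)+Bo[:,:2].mean(0))/2
Rz=rot([0,0,th]);O=np.array([*ctr,0])-Rz@[.005,0,0];P("yaw,O",[np.degrees(th),*O])
Rs=Rz@rot([0,-np.pi/6,0]);S=O+Rz@[-.02,0,.033];P("slot",S);P("slotz",Rs[:,2])
for z in(.045,.056):
  for y in(-.085,.085):
    P(("lip",z,y),[proj(f,S+Rs@[x,y,z])*1.5 for x in(-.0075,.0075)])
P("knob exp",O+Rz@[.045,0,.088]);P("knob meas",q(302,403,.101))
P("bar",[q(265,372,.101),q(349,391,.101),q(258,391,.101),q(341,416,.101)])
E
```

```text
sides [0.1999, 0.1768, 0.1994, 0.1782]
c [0.5959, -0.1854, -168.9902, -169.2176]
b [0.5953, -0.1865, -169.1416, -168.8074]
yaw,O [-168.8074, 0.6005, -0.1849, 0.0]
slot [0.6202, -0.1811, 0.033]
slotz [0.4905, 0.0971, 0.866]
('lip', 0.045, -0.085) [[433.8843, 265.1351], [416.2414, 268.376]]
('lip', 0.045, 0.085) [[432.4134, 470.6227], [417.1373, 477.4924]]
('lip', 0.056, -0.085) [[443.8697, 268.2648], [425.9223, 271.6788]]
('lip', 0.056, 0.085) [[440.9967, 478.6332], [425.4925, 485.8468]]
knob exp [0.5564, -0.1937, 0.088]
knob meas [0.5568, -0.1945, 0.101]
bar [[0.5296, -0.1752, 0.101], [0.5871, -0.1802, 0.101], [0.5263, -0.1902, 0.101], [0.5845, -0.2002, 0.101]]
```

Request:
{"name": "move_arm", "arguments": {
  "plan": [
    [[1,0.18,0,0,0,0,1],[1,0.18,0,0,0,0,1],[1,0.18,0,0,0,0,1],[1,0.18,0,0,0,0,1],[1,0.18,0,0,0,0,1],[1,0.18,0,0,0,0,1],[1,0.18,0,0,0,0,1],[1,0.18,0,0,0,0,1],[1,0.18,0,0,0,0,1],[1,0.18,0,0,0,0,0.4]]
  ]
}}

```text
clock: 5.25
position: [0.5905, 0.113, 0.2315]
tool_rot: [3.142, -0.0, 1.74]
force: [-0.3, 0.0, 0.4]
grip_width: 0.0733
finger_force: 0.0
```

Request:
{"name": "move_arm", "arguments": {
  "plan": [
    [[1,0.18,0,0,0,0,0.4],[1,0.18,0,0,0,0,0.4],[1,0.18,0,0,0,0,0.4],[1,0.18,0,0,0,0,0.4],[1,0.18,0,0,0,0,0.4],[1,0.18,0,0,0,0,0.4],[0.1,0,0,0,0,0.28,0.4],[0,0,0,0,0,0.28,0.4],[0,0,0,0,0,0,0.4],[0,0,0,0,0,0,0.4]]
  ]
}}

```text
clock: 6.25
position: [0.5923, 0.2348, 0.2314]
tool_rot: [3.142, 0.0, 1.679]
force: [-0.8, -0.2, -0.3]
grip_width: 0.0599
finger_force: 0.0
```

```bash
cat > d.py <<'E'
# delta from the present pose to a target: shift in present tool axes (shares) and turn (shares)
import sys;from workcell import observe
from h import *
def delta(p,Rt):
    s=observe();R0=rot(s["tool_rot"])
    print("pose",np.round(s["position"],4),np.round(s["tool_rot"],4),"F",np.round(s["force"],1),"w",round(s["grip_width"],4),"q",np.round(s["qpos"],2),"t",s["clock"])
    print("shift now-axes",np.round(R0.T@(np.array(p)-s["position"])/.02,2),"target-axes",np.round(Rt.T@(np.array(p)-s["position"])/.02,2),"turn",np.round(np.degrees(R.from_matrix(R0.T@Rt).as_rotvec())/6,2))
E
python3 - <<'E'
from d import *
delta([.5935,.2325,.113],rot([np.pi,0,np.radians(96.1)]))
E
```

```text
pose [0.5923 0.2348 0.2314] [3.1415e+00 3.0000e-04 1.6792e+00] F [-0.8 -0.2 -0.3] w 0.0599 q [-0.67  0.56  0.3   1.58 -0.18  1.03 -0.21] t 6.25
shift now-axes [-0.12  0.05  5.92] target-axes [-0.12  0.05  5.92] turn [0.   0.   0.02]
```

Request:
{"name": "move_arm", "arguments": {
  "plan": [
    [[-0.12,0.05,1,0,0,0,0.4],[0,0,1,0,0,0,0.4],[0,0,1,0,0,0,0.4],[0,0,1,0,0,0,0.4],[0,0,1,0,0,0,0.4],[0,0,0.9,0,0,0,0.4],[0,0,0,0,0,0,0.4],[0,0,0,0,0,0,-1],[0,0,0,0,0,0,-1],[0,0,0,0,0,0,-1]]
  ],
  "grip_force": 60
}}

```text
clock: 7.25
position: [0.5939, 0.2334, 0.1143]
tool_rot: [3.14, -0.0, 1.68]
force: [0.1, 0.4, -0.1]
grip_width: 0.0169
finger_force: 0.0
```

Request:
{"name": "move_arm", "arguments": {
  "plan": [
    [[0,0,0,0,0,0,-1],[0,0,0,0,0,0,-1],[0,0,0,0,0,0,-1],[0,0,0,0,0,0,-1],[0,0,0,0,0,0,-1],[0,0,0,0,0,0,-1],[0,0,0,0,0,0,-1],[0,0,0,0,0,0,-1],[0,0,0,0,0,0,-1],[0,0,0,0,0,0,-1]]
  ]
}}

```text
clock: 8.25
position: [0.5937, 0.2335, 0.1143]
tool_rot: [3.141, -0.001, 1.68]
force: [-2.8, -1.3, 7.0]
grip_width: 0.0112
finger_force: 59.3
```

Request:
{"name": "move_arm", "arguments": {
  "plan": [
    [[0,0,-0.5,0,0,0,-1],[0,0,-1,0,0,0,-1],[0,0,-1,0,0,0,-1],[0,0,-1,0,0,0,-1],[0,0,-1,0,0,0,-1],[0,0,-1,0,0,0,-1],[0,0,-1,0,0,0,-1],[0,0,-0.5,0,0,0,-1],[-0.5,0,0,0,0,0,-1],[-1,0,0,0,0,0,-1]]
  ],
  "grip_force": 80
}}

```text
clock: 9.25
position: [0.5962, 0.204, 0.2527]
tool_rot: [-3.141, -0.0, 1.682]
force: [0.0, -0.2, -2.5]
grip_width: 0.0111
finger_force: 78.0
```

```bash
cat > stand.py <<'E'
from d import *
th=np.radians(-169.0);O=np.array([.6003,-.185,0]);Rz=rot([0,0,th]);Rs=Rz@rot([0,-np.pi/6,0]);S=O+Rz@[-.02,0,.033]
RT=np.c_[-Rs[:,1],-Rs[:,0],-Rs[:,2]]
E
python3 - <<'E'
from stand import *
print(RT)
delta(S+.1923*Rs[:,2],RT)
E
```

```text
[[-0.190809    0.85011408 -0.49081359]
 [ 0.98162718  0.16524544 -0.0954045 ]
 [-0.         -0.5        -0.8660254 ]]
pose [0.5962 0.204  0.2527] [-3.1410e+00 -3.0000e-04  1.6821e+00] F [ 0.  -0.2 -2.5] w 0.0111 q [-0.63  0.53  0.31  1.57 -0.18  1.07 -0.16] t 9.25
shift now-axes [-18.88   3.83   2.65] target-axes [-19.13   3.32   1.15] turn [ 4.99 -0.2  -0.75]
```

Request:
{"name": "move_arm", "arguments": {
  "plan": [
    [[-1,0,0,0.5,-0.02,-0.075,-1],[-1,0,0,0.5,-0.02,-0.075,-1],[-1,0,0,0.5,-0.02,-0.075,-1],[-1,0,0,0.5,-0.02,-0.075,-1],[-1,0,0,0.5,-0.02,-0.075,-1],[-1,0,0,0.5,-0.02,-0.075,-1],[-1,0,0,0.5,-0.02,-0.075,-1],[-1,0,0,0.5,-0.02,-0.075,-1],[-1,0,0,0.5,-0.02,-0.075,-1],[-1,0,0,0.5,-0.02,-0.075,-1]]
  ]
}}

```text
clock: 10.25
position: [0.6253, 0.004, 0.253]
tool_rot: [-2.614, -0.001, 1.76]
force: [1.0, 0.7, -1.9]
grip_width: 0.0111
finger_force: 78.3
```

```bash
python3 - <<'E'
from stand import *
delta(S+.1923*Rs[:,2],RT)
E
```

```text
pose [0.6253 0.004  0.253 ] [-2.6145e+00 -7.0000e-04  1.7599e+00] F [ 1.   0.7 -1.9] w 0.0111 q [-0.26  0.85  0.31  1.1  -0.14  1.74  0.21] t 10.25
shift now-axes [-9.03  3.76  0.9 ] target-axes [-9.04  3.74  0.93] turn [-0.03 -0.02 -0.02]
```

Request:
{"name": "move_arm", "arguments": {
  "plan": [
    [[-1,0.4,0,0,0,0,-1],[-1,0.4,0,0,0,0,-1],[-1,0.4,0,0,0,0,-1],[-1,0.4,0,0,0,0,-1],[-1,0.4,0,0,0,0,-1],[-1,0.4,0,0,0,0,-1],[-1,0.45,0,0,0,0,-1],[-1,0.45,0,0,0,0,-1],[-1,0.45,0,0,0,0,-1],[0,0,0,0,0,0,-1]]
  ]
}}

```text
clock: 11.25
position: [0.7226, -0.1628, 0.2133]
tool_rot: [-2.614, -0.0, 1.757]
force: [-0.2, -1.1, -1.9]
grip_width: 0.0112
finger_force: 78.4
```

```bash
python3 - <<'E'
from stand import *
delta(S+.1923*Rs[:,2],RT)
E
python3 - <<'E'
from workcell import grab_frame
import cv2,numpy as np,pickle
o=[]
for n,(x,y) in dict(scene=(150,150),side=(225,150)).items():
    f=grab_frame(n);pickle.dump(f,open(n+"3.pkl","wb"));o.append(cv2.resize(f["color"][y:y+130,x:x+100,::-1],(400,520),interpolation=cv2.INTER_CUBIC))
cv2.imwrite("pics/m3.png",np.hstack(o))
E
```

```text
pose [ 0.7226 -0.1628  0.2133] [-2.614 -0.     1.757] F [-0.2 -1.1 -1.9] w 0.0112 q [-0.01  1.14  0.34  0.6  -0.12  1.92  0.4 ] t 11.25
shift now-axes [ 0.07 -0.01  0.8 ] target-axes [ 0.07 -0.01  0.8 ] turn [-0.04 -0.03 -0.05]
```

View pics/m3.png

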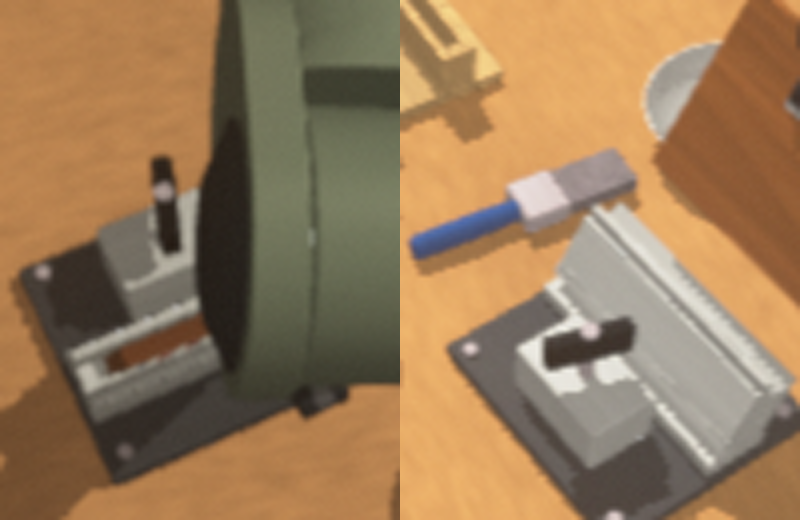

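The scene half shows the board edge over the slot mouth. The side half shows the board's lower +y corner at full-image pixel (288.7,188.8), which I'll compare with the prediction.

```bash
python3 - <<'E'
from stand import *
f=pickle.load(open("side3.pkl","rb"));s=observe();T=rot(s["tool_rot"])
for d in(-.004,0,.004): print(d,proj(f,s["position"]+T@[.08+d,-.006,.1023]))
for d in(.095,.1023,.110): print(d,proj(f,s["position"]+T@[.08,-.006,d]))
E
```

```text
-0.004 [288.2361068  189.94158442]
0 [287.35471106 189.0705465 ]
0.004 [286.47643288 188.2025895 ]
0.095 [288.55886503 187.04754401]
0.1023 [287.35471106 189.0705465 ]
0.11 [286.09169375 191.19244055]
```

Request:
{"name": "move_arm", "arguments": {
  "plan": [
    [[0.07,0,0.5,0,0,-0.04,-1],[0,0,0.7,0,0,0,-1],[0,0,0.7,0,0,0,-1],[0,0,0,0,0,0,-1],[0,0,0,0,0,0,-1],[0,0,0,0,0,0,-1],[0,0,0,0,0,0,-1],[0,0,0,0,0,0,-1],[0,0,0,0,0,0,-1],[0,0,0,0,0,0,-1]]
  ]
}}

```text
clock: 12.35
position: [0.7044, -0.1611, 0.1836]
tool_rot: [-2.618, -0.002, 1.764]
force: [0.4, -0.9, -2.5]
grip_width: 0.011
finger_force: 78.3
```

```bash
python3 - <<'E'
from stand import *
delta(S+.1023*Rs[:,2],RT)
E
```

```text
pose [ 0.7044 -0.1611  0.1836] [-2.6178e+00 -2.2000e-03  1.7639e+00] F [ 0.4 -0.9 -2.5] w 0.011 q [-0.03  1.1   0.34  0.76 -0.11  1.8   0.4 ] t 12.35
shift now-axes [-0.18  0.01  3.57] target-axes [-0.18  0.01  3.57] turn [-0.   -0.01  0.02]
```

Request:
{"name": "move_arm", "arguments": {
  "plan": [
    [[-0.15,0,0,0,0,0,-1],[0,0,0,0,0,0,-1],[0,0,0.3,0,0,0,-1],[0,0,0.3,0,0,0,-1],[0,0,0.3,0,0,0,-1],[0,0,0.3,0,0,0,-1],[0,0,0.3,0,0,0,-1],[0,0,0,0,0,0,-1],[0,0,0,0,0,0,-1],[0,0,0,0,0,0,-1]]
  ]
}}

```text
clock: 13.35
position: [0.6904, -0.1668, 0.1578]
tool_rot: [-2.618, -0.002, 1.764]
force: [-0.7, -0.5, -1.8]
grip_width: 0.0111
finger_force: 78.3
```

```bash
python3 - <<'E'
from stand import *
delta(S+.1023*Rs[:,2],RT);s=observe();T=rot(s["tool_rot"]);print(T.T@s["force"],T.T@s["moment"])
E
```

```text
pose [ 0.6904 -0.1668  0.1578] [-2.6181e+00 -2.1000e-03  1.7640e+00] F [-0.7 -0.5 -1.8] w 0.0111 q [-0.03  1.09  0.33  0.85 -0.1   1.72  0.41] t 13.35
shift now-axes [-0.04  0.01  2.09] target-axes [-0.03  0.01  2.09] turn [ 0.   -0.01  0.02]
[-0.36812011  0.24907295  1.94745616] [-0.75469976 -0.04358157 -0.01856952]
```

Request:
{"name": "move_arm", "arguments": {
  "plan": [
    [[0,0,0.3,0,0,0,-1],[0,0,0.3,0,0,0,-1],[0,0,0.3,0,0,0,-1],[0,0,0.3,0,0,0,-1],[0,0,0.3,0,0,0,-1],[0,0,0.3,0,0,0,-1],[0,0,0.15,0,0,0,-1],[0,0,0,0,0,0,-1],[0,0,0,0,0,0,-1],[0,0,0,0,0,0,-1]]
  ]
}}

```text
clock: 14.35
position: [0.6713, -0.1705, 0.124]
tool_rot: [-2.618, -0.002, 1.764]
force: [-0.4, 0.2, -1.0]
grip_width: 0.0109
finger_force: 78.5
```

```bash
python3 - <<'E'
from stand import *
delta(S+.1023*Rs[:,2],RT);s=observe();T=rot(s["tool_rot"]);print(T.T@s["force"],T.T@s["moment"])
E
```

```text
pose [ 0.6713 -0.1705  0.124 ] [-2.6181e+00 -2.1000e-03  1.7640e+00] F [-0.4  0.2 -1. ] w 0.0109 q [-0.04  1.08  0.33  0.96 -0.1   1.62  0.41] t 14.35
shift now-axes [-0.03  0.01  0.14] target-axes [-0.03  0.01  0.14] turn [ 0.   -0.01  0.02]
[0.32194164 0.1633813  1.04303727] [-7.67899378e-01 -1.09255449e-04  4.44921597e-02]
```

Request:
{"name": "move_arm", "arguments": {
  "plan": [
    [[0,0,0.05,0,0,0,-1],[0,0,0.05,0,0,0,-1],[0,0,0.05,0,0,0,-1],[0,0,0.04,0,0,0,-1],[0,0,0,0,0,0,-1],[0,0,0,0,0,0,-1],[0,0,0,0,0,0,-1],[0,0,0,0,0,0,-1],[0,0,0,0,0,0,-1],[0,0,0,0,0,0,-1]]
  ]
}}

```text
clock: 15.35
position: [0.6698, -0.1707, 0.1215]
tool_rot: [-2.619, -0.002, 1.764]
force: [3.3, 1.0, 7.4]
grip_width: 0.011
finger_force: 80.0
```

```bash
cat > st.py <<'E'
from stand import *
delta(S+.1023*Rs[:,2],RT);s=observe();T=rot(s["tool_rot"]);print(T.T@s["force"],T.T@s["moment"])
E
python3 st.py
```

```text
pose [ 0.6698 -0.1707  0.1215] [-2.6194e+00 -1.7000e-03  1.7644e+00] F [3.3 1.  7.4] w 0.011 q [-0.04  1.08  0.33  0.97 -0.1   1.61  0.41] t 15.35
shift now-axes [-0.04  0.01 -0.01] target-axes [-0.04  0.01 -0.01] turn [ 0.01 -0.01  0.02]
[ 0.40031898 -0.7694722  -8.13191232] [-0.2832596   0.19117493  0.06803913]
```

Request:
{"name": "move_arm", "arguments": {
  "plan": [
    [[0,0,0.05,0,0,0,-1],[0,0,0.05,0,0,0,-1],[0,0,0,0,0,0,-1],[0,0,0,0,0,0,-1],[0,0,0,0,0,0,-1],[0,0,0,0,0,0,-1],[0,0,0,0,0,0,-1],[0,0,0,0,0,0,-1],[0,0,0,0,0,0,-1],[0,0,0,0,0,0,-1]]
  ]
}}

```text
clock: 16.35
position: [0.6698, -0.1707, 0.1215]
tool_rot: [-2.622, -0.001, 1.765]
force: [8.2, 4.1, 22.0]
grip_width: 0.0109
finger_force: 82.1
```

```bash
python3 st.py
```

```text
pose [ 0.6698 -0.1707  0.1215] [-2.6219e+00 -9.0000e-04  1.7649e+00] F [ 8.2  4.1 22. ] w 0.0109 q [-0.04  1.07  0.33  0.98 -0.1   1.61  0.41] t 16.35
shift now-axes [-0.04  0.   -0.01] target-axes [-0.04  0.   -0.01] turn [0.04 0.   0.02]
[  2.47902219  -3.30112138 -23.50230116] [0.63808341 0.59364621 0.05218774]
```

Request:
{"name": "move_arm", "arguments": {
  "plan": [
    [[0,0,-0.1,0,0,0,-1],[0,0,0,0,0,0,-1],[0,0,0,0,0,0,0],[0,0,0,0,0,0,0],[0,0,0,0,0,0,0],[0,0,-0.2,0,0,0,0],[0,0,-0.6,0,0,0,0],[0,0,-1,0,0,0,0],[0,0,-1,0,0,0,0],[0,0,-0.7,0,0,0,0]]
  ]
}}

```text
clock: 17.35
position: [0.7043, -0.1642, 0.1825]
tool_rot: [-2.619, -0.002, 1.764]
force: [-0.2, -0.3, 0.2]
grip_width: 0.0425
finger_force: 0.0
```

```bash
python3 - <<'E'
from stand import *
# knob: bar about 173 deg -> tool yaw 173
p=O+Rz@[.045,0,0]
delta([p[0],p[1],.24],rot([np.pi,0,np.radians(173)]))
from workcell import grab_frame
o=[]
for n,(x,y) in dict(scene=(150,150),side=(225,150)).items():
    f=grab_frame(n);o.append(cv2.resize(f["color"][y:y+130,x:x+100,::-1],(400,520),interpolation=cv2.INTER_CUBIC))
cv2.imwrite("pics/m4.png",np.hstack(o))
E
```

```text
pose [ 0.7043 -0.1642  0.1825] [-2.6186e+00 -1.8000e-03  1.7642e+00] F [-0.2 -0.3  0.2] w 0.0425 q [-0.02  1.1   0.34  0.76 -0.11  1.8   0.41] t 17.35
shift now-axes [-0.01 -7.98  1.28] target-axes [ 7.17 -2.36 -2.88] turn [ -4.3   -3.14 -11.69]
```

View pics/m4.png

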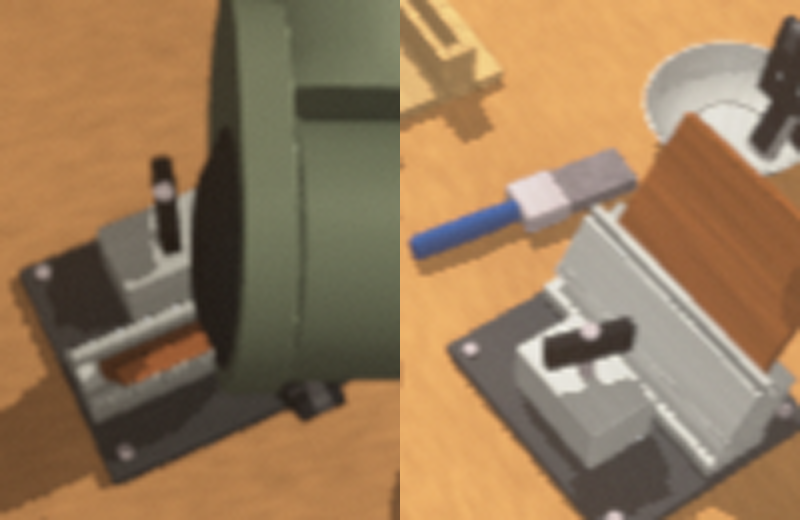

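Request:
{"name": "move_arm", "arguments": {
  "plan": [
    [[0,-0.5,-0.85,-0.5,0,0,0],[0,-0.5,-0.85,-1,0,0,0],[0,-0.5,-0.9,-1,0,0,0],[0,-0.4,-0.9,-1,0,0,0],[0,-0.6,-0.6,-1,0,0,0],[0,-1,0,-0.5,0,0,0],[0,-1,0,0,0,-1,0],[0,-1,0,0,0,-1,0],[0,-1,0,0,0,-1,0],[0,-1,0,0,0,-1,0]]
  ]
}}

```text
clock: 18.45
position: [0.591, -0.1988, 0.2746]
tool_rot: [3.141, -0.003, 2.188]
force: [0.6, -0.4, -0.3]
grip_width: 0.0426
finger_force: 0.0
```

```bash
python3 - <<'E'
from stand import *
p=O+Rz@[.045,0,0]
delta([p[0],p[1],.2],rot([np.pi,0,np.radians(173)]))
E
```

```text
pose [ 0.591  -0.1988  0.2746] [ 3.1414e+00 -2.6000e-03  2.1875e+00] F [ 0.6 -0.4 -0.3] w 0.0426 q [ 0.1   0.49  0.2   1.56 -0.11  1.11  0.94] t 18.45
shift now-axes [ 1.21 -1.27  3.73] target-axes [1.76 0.04 3.73] turn [ 0.01 -0.02 -7.94]
```

Request:
{"name": "move_arm", "arguments": {
  "plan": [
    [[0.6,-0.6,0.9,0,0,0,0],[0.6,-0.65,0.9,0,0,0,0],[0,0,0.9,0,0,-1,0],[0,0,0.9,0,0,-1,0],[0,0,0,0,0,-1,0],[0,0,0,0,0,-1,0],[0,0,0,0,0,-1,0],[0,0,0,0,0,-1,0],[0,0,0,0,0,-1,0],[0,0,0,0,0,-0.9,0]]
  ]
}}

```text
clock: 19.45
position: [0.5574, -0.1933, 0.2026]
tool_rot: [3.14, -0.002, 3.015]
force: [0.7, 0.4, 0.1]
grip_width: 0.0428
finger_force: 0.0
```

```bash
python3 snap.py w5; python3 - <<'E'
from stand import *
p=O+Rz@[.045,0,0]
delta([p[0],p[1],.08],rot([np.pi,0,np.radians(173)]))
E
```

```text
[ 0.5574 -0.1933  0.2026] [ 3.1396e+00 -1.7000e-03  3.0145e+00] [ 0.25  0.5  -0.02  1.72  0.01  0.92  1.67]
pose [ 0.5573 -0.1934  0.2026] [ 3.1397e+00 -1.8000e-03  3.0202e+00] F [-0.3 -1.2 -0.1] w 0.0428 q [ 0.25  0.5  -0.02  1.72  0.01  0.92  1.67] t 19.5
shift now-axes [ 0.05 -0.03  6.13] target-axes [ 0.06 -0.02  6.13] turn [ 0.02 -0.02  0.01]
```

View pics/w5.png

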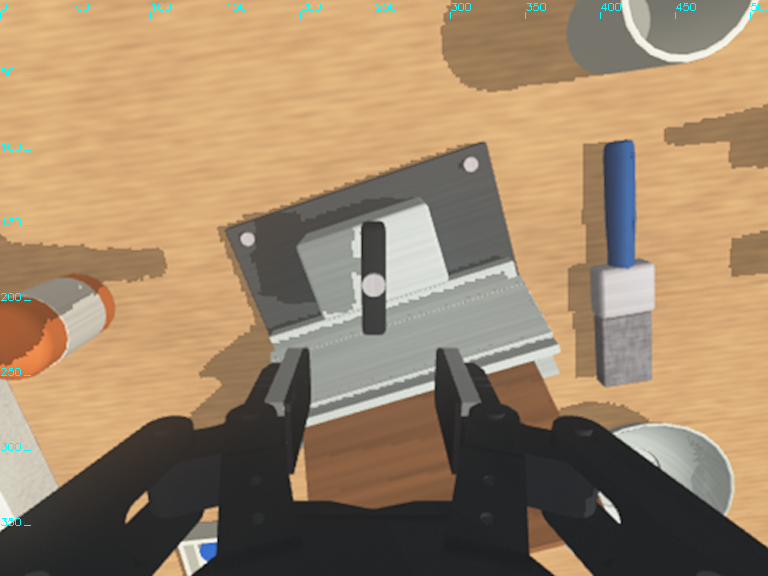

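The bar is vertical in the image (x≈249) and centred between the fingers, so the alignment is good. The board sits in its slot. Next I lower the gripper and grip the bar.

Request:
{"name": "move_arm", "arguments": {
  "plan": [
    [[0.05,0,1,0,0,0,0],[0,0,1,0,0,0,0],[0,0,1,0,0,0,0],[0,0,1,0,0,0,0],[0,0,1,0,0,0,0],[0,0,1,0,0,0,0],[0,0,0.3,0,0,0,0],[0,0,0,0,0,0,0],[0,0,0,0,0,0,0],[0,0,0,0,0,0,-1]]
  ],
  "grip_force": 40
}}

```text
clock: 20.5
position: [0.5575, -0.1932, 0.0782]
tool_rot: [3.14, 0.0, 3.01]
force: [0.2, 0.3, -0.0]
grip_width: 0.0289
finger_force: 0.0
```

Request:
{"name": "move_arm", "arguments": {
  "plan": [
    [[0,0,0,0,0,0,-1],[0,0,0,0,0,0,-1],[0,0,0,0,0,0,-1],[0,0,0,0,0,0,-1],[0,0,0,0,0,0,-1],[0,0,0,0,0,0,-1],[0,0,0,0,0,0,-1],[0,0,0,0,0,0,-1],[0,0,0,0,0,0,-1],[0,0,0,0,0,0,-1]]
  ],
  "grip_force": 60
}}

```text
clock: 21.5
position: [0.5575, -0.1928, 0.0773]
tool_rot: [3.139, -0.0, 3.01]
force: [2.6, 4.2, 3.9]
grip_width: 0.0128
finger_force: 61.7
```

Request:
{"name": "move_arm", "arguments": {
  "plan": [
    [[0,0,0.1,0,0,0,-1],[0,0,0.1,0,0,0,-1],[0,0,0.1,0,0,0,-1],[0,0,0.1,0,0,0,-1],[0,0,0.05,0,0,0,-1],[0,0,0,0,0,0,-1],[0,0,0,0,0,0,-1],[0,0,0,0,0,0,-1],[0,0,0,0,0,0,-1],[0,0,0,0,0,0,-1]]
  ]
}}

```text
clock: 22.5
position: [0.5576, -0.1929, 0.0698]
tool_rot: [3.139, 0.0, 3.01]
force: [-5.0, 8.4, 34.0]
grip_width: 0.0126
finger_force: 66.0
```

Request:
{"name": "move_arm", "arguments": {
  "plan": [
    [[0,0,-0.1,0,0,0.4,-1],[0,0,0,0,0,0.9,-1],[0,0,0,0,0,0.9,-1],[0,0,0,0,0,0.9,-1],[0,0,0,0,0,0.9,-1],[0,0,0,0,0,0.9,-1],[0,0,0,0,0,0.9,-1],[0,0,0,0,0,0.9,-1],[0,0,0,0,0,0.9,-1],[0,0,0,0,0,0.5,-1]]
  ]
}}

```text
clock: 23.5
position: [0.5566, -0.1942, 0.0702]
tool_rot: [-3.141, -0.001, 2.157]
force: [-1.7, -2.6, 5.0]
grip_width: 0.0129
finger_force: 61.6
```

```bash
python3 st.py
```

```text
pose [ 0.5566 -0.1942  0.0702] [-3.1410e+00 -1.4000e-03  2.1573e+00] F [-1.7 -2.6  5. ] w 0.0129 q [ 0.09  0.69  0.21  1.82 -0.22  0.65  1.01] t 23.5
shift now-axes [-2.19  5.36 -2.57] target-axes [ 0.03  3.73 -5.12] turn [4.93 0.97 3.68]
[-1.22569481 -2.85491752 -5.04937535] [ 0.67395564 -0.36431592 -0.07147786]
```

Request:
{"name": "move_arm", "arguments": {
  "plan": [
    [[0,0,0,0,0,0.5,-1],[0,0,0,0,0,0.5,-1],[0,0,0,0,0,0.5,-1],[0,0,0,0,0,0.5,-1],[0,0,0,0,0,0.4,-1],[0,0,0,0,0,0.2,-1],[0,0,0,0,0,0.2,-1],[0,0,0,0,0,0,-1],[0,0,0,0,0,0,-1],[0,0,0,0,0,0,-1]]
  ]
}}

```text
clock: 24.5
position: [0.5561, -0.1943, 0.0702]
tool_rot: [-3.14, -0.001, 1.869]
force: [-4.0, -3.9, 7.2]
grip_width: 0.0128
finger_force: 64.1
```

```bash
python3 st.py|tail -1
```

```text
[-2.51891381 -4.96328938 -7.14789033] [ 1.10355786 -0.49601631 -0.98900906]
```

Request:
{"name": "move_arm", "arguments": {
  "plan": [
    [[0,0,0,0,0,0.3,-1],[0,0,0,0,0,0.3,-1],[0,0,0,0,0,0.3,-1],[0,0,0,0,0,0,-1],[0,0,0,0,0,0,-1],[0,0,0,0,0,0,-1],[0,0,0,0,0,0,-1],[0,0,0,0,0,0,-1],[0,0,0,0,0,0,-1],[0,0,0,0,0,0,-1]]
  ]
}}

```text
clock: 25.5
position: [0.5561, -0.1943, 0.0703]
tool_rot: [-3.139, -0.001, 1.776]
force: [-5.9, -3.1, 8.6]
grip_width: 0.0127
finger_force: 85.6
```

```bash
python3 st.py|tail -1
```

```text
[-1.84223598 -6.39058037 -8.58103849] [ 1.24563801 -0.6355868  -2.10695633]
```

Request:
{"name": "move_arm", "arguments": {
  "plan": [
    [[0,0,0,0,0,0,0],[0,0,0,0,0,0,0],[0,0,0,0,0,0,0],[0,0,0,0,0,0,0],[0,0,-0.4,0,0,0,0],[0,0,-1,0,0,0,0],[0,0,-1,0,0,0,0],[0,0,-1,0,0,0,0],[0,0,-1,0,0,0,0],[0,0,-1,0,0,0,0]]
  ]
}}

```text
clock: 26.5
position: [0.5571, -0.1933, 0.1796]
tool_rot: [3.142, -0.002, 1.774]
force: [0.2, -0.0, 0.5]
grip_width: 0.0426
finger_force: 0.0
```

Request:
{"name": "move_arm", "arguments": {
  "plan": [
    [[0.5,0,-1,0,0,0,0],[1,0,-1,0,0,0,0],[1,0,0,0,0,0,0],[1,0,0,0,0,0,0],[1,0,0,0,0,0,0],[1,0,0,0,0,0,0],[0.5,0,0,0,0,0,0],[0,0,0,0,0,0,0],[0,0,0,0,0,0,0],[0,0,0,0,0,0,0]]
  ]
}}

```text
clock: 27.5
position: [0.533, -0.0769, 0.2186]
tool_rot: [-3.141, -0.002, 1.773]
force: [0.1, -0.1, 0.8]
grip_width: 0.0425
finger_force: 0.0
```

```bash
python3 snap.py w6
```

```text
[ 0.533  -0.0769  0.2186] [-3.1414e+00 -1.8000e-03  1.7731e+00] [-0.26  0.43  0.4   1.86 -0.21  0.9   0.44]
```

View pics/w6.png

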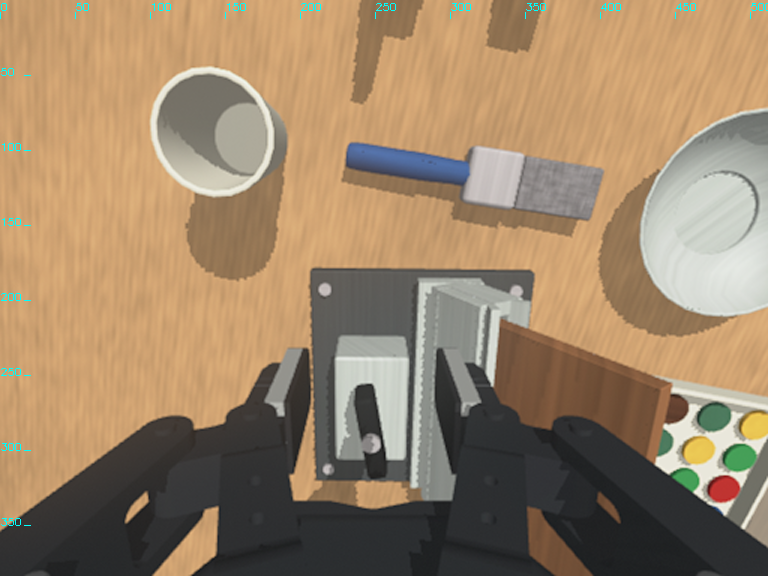

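```bash
python3 - <<'E'
from stand import *
f=pickle.load(open("w6.pkl","rb"))
q=lambda u,v,z:onz(f,u/1.5,v/1.5,z)
for a,b in(((357,386),(369,478)),((373,384),(386,474))):
    d=q(*b,.093)-q(*a,.093);print("knob",np.radians((191-np.degrees(np.arctan2(-d[1],-d[0])))))
print("c",q(372,443,.093),"len",np.linalg.norm(d))
for c in((670,385),(655,388)):
    p,d=ray(f,c[0]/1.5,c[1]/1.5);P=Rs.T@(p-S);D=Rs.T@d
    for x in(-.006,.006):
        t=(x-P[0])/D[0];print("board corner slot frame",x,np.round(P+t*D,4))
E
```

```text
knob 1.4538744148526053
knob 1.4314658462345857
c [ 0.55790631 -0.19464886  0.093     ] len 0.07121537570687567
board corner slot frame -0.006 [-0.006  -0.0826  0.1532]
board corner slot frame 0.006 [ 0.006  -0.0883  0.1585]
board corner slot frame -0.006 [-0.006  -0.0779  0.1469]
board corner slot frame 0.006 [ 0.006  -0.0839  0.1525]
```

The final view shows the T-handle at its stop (about 1.4 rad). The board's top edge is 150 mm above the slot floor, and the brush and cup haven't moved.

```bash
python3 -c "
from workcell import job_done
print(job_done())"
```

```text
the job is handed in; nothing more can be done
None
```

The wide board is fully home in the slanting slot, the screw was pressed to its stop and turned clockwise to its stop, the gripper let go, and the job is handed in at about 27.6 s; no verdict was returned.

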